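# Set the vial warmer's programme selector and start it

## Robot

A 7-joint arm with a two-finger parallel gripper is mounted at the origin on the work surface. World frame = base frame: x ahead of the robot, y to its left, z up, the work surface at z = 0. Lengths are in m, angles in rad, forces in N, time in s.
With the tool pointing down it reaches from about 0.425 to 0.875 m from the base axis. Payload 4.7 kg.
Tool frame: the origin (TCP) lies on the centre line of the jaws, within the pads' length; the fingertips stand 19 mm ahead of it and the grasp point (between the pads) is the TCP (arm.finger_overhang is the distance from the TCP to the fingertips, in m); z points along the fingers, y is the direction in which the jaws open and shut (so a half turn about z gives the same grasp; the last joint's range is limited). The gripper opens to 87 mm and grips with 3 to 60 N. Pads are 19 mm wide; open, the fingers measure 117 mm over their backs; the gripper's body (75 mm by 190 mm) begins 51 mm behind the grasp point.
Start: joints at [1.128, 0.321, -0.07, 1.45, 0.023, 1.371, -0.057], TCP at [0.287, -0.583, 0.22] pointing down, gripper open.
Joint ranges: [-2.86, 2.86], [-0.3, 2.09], [-1.38, 1.24], [0.06, 2.45], [-1.56, 4.7], [0.09, 2.05], [-2.69, 2.69]. Speed limits (rad/s): [2.57, 2.57, 3.14, 3.14, 3.14, 3.14, 3.14].

## Interface

Orientations are given as a unit quaternion [x, y, z, w].
In Python, from workcell import arm gives the robot as it stands. The module is installed in compiled form; this text tells all that it offers.
- The arm moves only by the shell command python3 -m creep 'ROWS' [FORCE]. ROWS is JSON, a list of rows, each an object of numbers: "grip": the opening, from -1 (shut) to 1 (fully open), so that 0 is half open; "x", "y", "z": the shift along the tool's x, y, z in cm; "ax", "ay", "az": the turn, a rotation vector about the tool's x, y, z in rad. A call has 1 to 5 rows; each row is the pose to reach, as a shift and turn from the pose commanded when the call began, along the tool's axes at that moment; what a row does not reach only later rows make up. A row lasts 1/10 s, in which the tool goes at most 50 mm and 8.59 degrees, less where a joint would pass 70% of its speed; a pose out of reach is approached as far as the arm can. A call with a gripper value outside its range is refused whole. The fingers move at their own pace and stop on an object; FORCE is the grip in N (left out, the last holds). Time passes only in rows, so rows that repeat a pose let the fingers close. It gives the time, the measured TCP pose, the force and the opening at its end, in the units of the state.
- arm.get_state(): the state, without advancing time (a new reading comes with each control period).
- arm.grab_frame(name): name is "side" or "top" or "wrist"; returns (picture, depth): 480x640x3 uint8, blue, green, red; 480x640 float32, m along the optical axis (not along the pixel's ray), 0 where there is no reading.
- arm.camera_info(name): a dict with "mtx" (3x3 intrinsics, pixels), "eye" and "orientation" of the camera in the world. Camera axes: x right, y down, z forward; pixel columns grow to the right and rows downward; lengths in m; the calibration is good to about 2 mm. The wrist camera is an equidistant fisheye: a pixel r from the principal point sees the ray r / f radians off the axis. A picture is of the moment at which its call begins: read the wrist's pose just before it. camera_info takes no time and is no camera call; for the wrist camera it gives the pose at the moment of the call.
- arm.finish_job(): hands the job in, once; it reports no verdict.
The state is a dict: "time_s": time; "joint_positions": joint angles; "qd": joint speeds; "effort": joint torques, N m; "eef_pos": TCP position; "tcp_rot": TCP orientation; "ft_force": force on the tool from outside, world axes, zero at the start; "wrist_torque": the same for the moment, N m; "finger_gap": finger opening in m.
Only numpy, scipy, OpenCV 4.12 (cv2) and the standard library are available. Lean on these libraries where they do the work, as an engineer would, in place of code of your own. Each camera call takes 0.05 s, during which the arm holds its last target.

## Task

On the vial warmer, push the selector's tab round with a fingertip, without pinching it, until it points at the triangle marker; only then press the start button all the way down and let go. Pick nothing up, and leave the vials and the other things around where they stand.

Things in the scene. Friction and masses are not known exactly. Their poses are not given: they have to be found in the camera images.
- warmer: Vial warmer: fixed low grey box, 250 x 380 mm, flat white deck 70 mm above the table; origin under its centre, x to its rear, y to its left (its front, -x, faces the robot). On the deck: rotary selector left, start button right front, metal block with vials right rear (block 30 mm high).
- selector_axis (a point): Point on the selector's vertical turning axis, at deck level. The selector is a grey round hub (60 mm dia, 13 mm high) with one black upright tab running outwards from it. A short thin line painted on the deck marks 'off'; four raised black markers stand 95 mm from the axis, and which marker sits where varies.
- selector (a joint): Selector angle, rad, growing counter-clockwise from above; 0 = tab straight to the warmer's front, at the 'off' line; positive = to its right. It starts within 0.2 of off. The markers stand at -1.2, -0.6, 0.6 and 1.2; stops at -1.35 and 1.35. No detents: plain friction, about 1 N on the tab turns it, and it stays where it is left.
- tab_end (a point): Middle of the tab's outer end. The tab is an upright black vane 10 mm thick, from the hub out to 70 mm from the axis, from 9 to 43 mm above the deck; this point is 70 mm from the axis and 26 mm above the deck. Its two broad side faces are what a fingertip pushes, free from 30 to 70 mm from the axis; pressing both faces at once is pinching.
- tab_aim (a point): The point on the deck that the tab points at: 95 mm from the axis, 25 mm beyond the tab's end (nothing solid there). It coincides horizontally with a marker's centre when the selector stands at that marker.
- mark_triangle_c (a point): Centre of the raised black triangle marker (about 36 mm along a side, 2 mm high) fixed on the deck, 95 mm from the selector's axis. The other three, at the same distance, are a ring (34 mm), a square (30 mm) and a bar (9 x 36 mm).
- start (a joint): Travel of the start button in m: 0 = up, 0.006 = fully down (5 N); it springs back.
- start_top (a point): Centre of the top of the round black start button (28 mm dia, pressed straight down), in a low housing at the right front of the warmer's deck; the top stands well below the tab's top edge.
- vial_a: small glass vial (dia 21, 49 tall) with metal cap, standing in a well of the metal block at the right rear of the warmer's deck, top 57 above the deck (sizes in mm); leave alone. Origin: centre of its underside, z up.
- vial_b: a second such vial in the block (sizes in mm); leave alone. Origin: centre of its underside, z up.
- vial_c: a third such vial in the block (sizes in mm); leave alone. Origin: centre of its underside, z up.
- carton: white carton 50 x 90 x 60 tall on the table, left of the warmer (sizes in mm); leave alone. Origin: centre of its underside, z up.
- sanitiser: clear plastic bottle, dia 60, 150 tall, on the table left of the warmer (sizes in mm); leave alone. Origin: centre of its underside, z up.
- swab_cup: open steel cup, dia 76, 70 tall, on the table right of the warmer (sizes in mm); leave alone. Origin: centre of its underside, z up.
- swab_jar: white lidded jar, dia 84, 110 tall, on the table right of the warmer (sizes in mm); leave alone. Origin: centre of its underside, z up.

How it is judged:
On the way, in this order (a step that is already met when the one before it is completed fails the run):
1. the selector rests pointing at the triangle marker (within 12 mm) (horizontal distance between tab_aim and mark_triangle_c below 0.012 m and velocity of joint selector between -0.2 and 0.2 rad/s), for 0.2 s.
2. the start button is pressed down (at least 4.5 of 6 mm) (value of joint start above 0.0045 m), for 0.05 s.
At the end, for the whole second after the job is handed in: The point the tab aims at lies within 12 mm of the triangle marker's centre, the selector is at rest, the start button is up again (within 1.5 mm), and every vial, carton, bottle, cup and jar is within 20 mm of where it began (horizontal distance between tab_aim and mark_triangle_c below 0.012 m and value of joint start below 0.0015 m and velocity of joint selector between -0.1 and 0.1 rad/s and distance of each of vial_a, vial_b, vial_c, carton, sanitiser, swab_cup, swab_jar from where it was at the start of the episode below 0.02 m); the robot touches nothing.
It fails at once if the start button is pressed (over 3 mm) while the selector does not point at the triangle (over 15 mm off) (value of joint start above 0.003 m and horizontal distance between tab_aim and mark_triangle_c above 0.015 m).
It fails at once if the tab is pinched: both of its side halves are pressed with over 2 N at once (contact force between the fingers and selector_c1 above 2 N and contact force between the fingers and selector_c2 above 2 N).
It fails at once if a vial, carton, bottle, cup or jar is lifted, carried or knocked more than 20 mm from its place, or tipped over (distance of any of vial_a, vial_b, vial_c, carton, sanitiser, swab_cup, swab_jar from where it was at the start of the episode above 0.02 m or angle between any of vial_a, vial_b, vial_c, carton, sanitiser, swab_cup, swab_jar's own z axis and vertical above 0.5 rad).
It also fails if it takes over 48 s, if anything falls off the work surface, if the arm or the gripper's body presses on something with over 40 N, if the wrist force passes 120 N, or if a joint passes its speed limit or range.

## Working session

There is one attempt and no reset: what is moved stays moved. The work goes in short steps, Python scripts to look and compute and a shell command to move; the robot and the scene stay as the last step left them, time stands still between calls to the robot, and variables do not carry over. Pictures are saved under pics/ and viewed, and the job is handed in when it is done.

```bash
mkdir -p pics; python3 - <<'E'
from workcell import arm
import cv2
s=arm.get_state(); print({k:s[k] for k in('time_s','eef_pos','tcp_rot','finger_gap')}, arm.finger_overhang)
import numpy as np
for n in('top','side'):
    p,d=arm.grab_frame(n); cv2.imwrite(f'pics/{n}0.png',p); np.savez(f'{n}0.npz',p=p,d=d); print(n,arm.camera_info(n))
E
```

```text
{'time_s': 0.0, 'eef_pos': array([ 0.28636993, -0.58287755,  0.21925581]), 'tcp_rot': array([ 9.74030715e-01,  2.26413817e-01, -2.93159115e-04, -9.29900216e-04]), 'finger_gap': 0.08669606447633352} 0.019
top {'mtx': array([[465.48342692,   0.        , 311.07704657],
       [  0.        , 465.48342692, 232.48434786],
       [  0.        ,   0.        ,   1.        ]]), 'eye': array([0.28004902, 0.00351286, 1.28795339]), 'orientation': array([ 0.70705405, -0.69971127,  0.07126753, -0.07348227])}
side {'mtx': array([[546.7747241 ,   0.        , 323.45880168],
       [  0.        , 546.7747241 , 238.54788332],
       [  0.        ,   0.        ,   1.        ]]), 'eye': array([0.24281933, 0.68277357, 0.98389317]), 'orientation': array([-0.19190031,  0.92334013, -0.32716242,  0.05985001])}
```

View pics/top0.png

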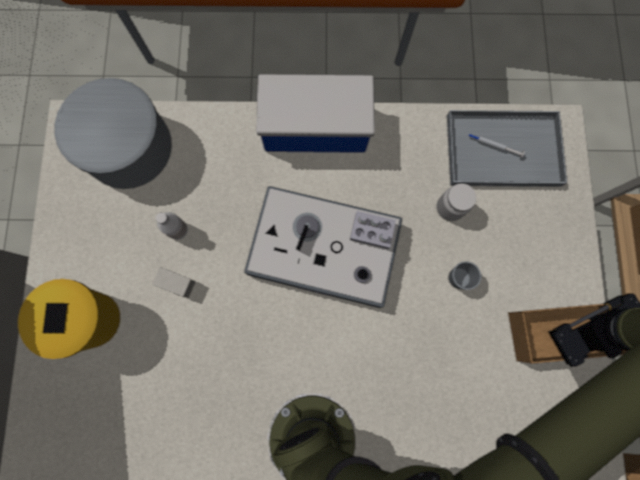

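View pics/side0.png

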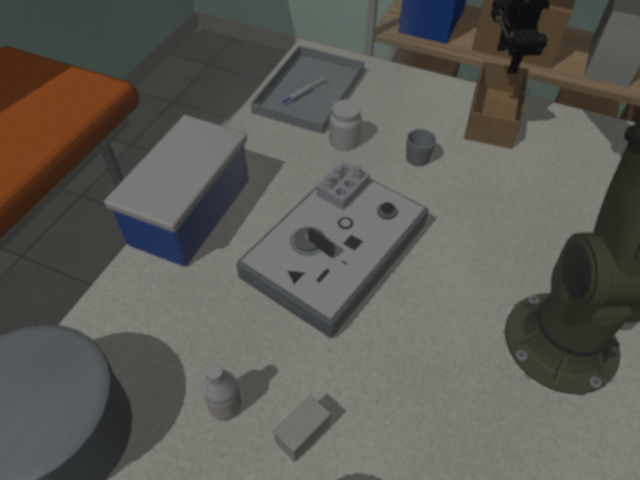

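The top view shows the triangle at (272,231), bar (280,250), square (320,259) and ring (337,246). The hub is at about (307,226), the tab end near (299,250) and the button at (362,274). The triangle is therefore the left-most marker, at -1.2. Next I'll measure these.

```bash
cat > h.py <<'E'
import numpy as np,cv2
from scipy.spatial.transform import Rotation as R
from workcell import arm
def ray(n,u,v,z):
    c=arm.camera_info(n);K=c['mtx'];q=R.from_quat(c['orientation']).as_matrix()
    d=q@np.array([(u-K[0,2])/K[0,0],(v-K[1,2])/K[1,1],1]); e=np.array(c['eye']); return e+d*(z-e[2])/d[2]
E
python3 - <<'E'
from h import *
for n,(x0,y0,x1,y1) in (('top',(245,185,405,310)),('side',(235,160,430,335))):
    p=np.load(f'{n}0.npz')['p']; c=p[y0:y1,x0:x1]
    cv2.imwrite(f'pics/{n}crop.png',cv2.resize(c,None,fx=4 if n=='top' else 3.2,fy=4 if n=='top' else 3.2,interpolation=cv2.INTER_CUBIC))
    g=cv2.cvtColor(c,cv2.COLOR_BGR2GRAY); m=(g<75).astype(np.uint8)
    k,l,st,ce=cv2.connectedComponentsWithStats(m)
    for i in range(1,k):
        if st[i,4]>6:
            u,v=ce[i]+[x0,y0]; print(n,st[i],(u.round(1),v.round(1)),ray(n,u,v,.072)[:2].round(4))
E
```

```text
top [139  37   5   3  10] (np.float64(386.3), np.float64(222.9)) [ 0.5612 -0.1925]
top [22 41 10 10 52] (np.float64(271.9), np.float64(231.1)) [0.5357 0.1134]
top [ 52  40  22  25 232] (np.float64(306.2), np.float64(235.5)) [0.5247 0.0215]
top [148  40   8  29  81] (np.float64(396.5), np.float64(238.7)) [ 0.5183 -0.2187]
top [109  55  34   9  39] (np.float64(371.1), np.float64(244.0)) [ 0.5033 -0.151 ]
top [30 63 12  4 25] (np.float64(280.2), np.float64(249.7)) [0.4855 0.0901]
top [89 63  8  5  9] (np.float64(337.9), np.float64(250.8)) [ 0.4842 -0.0628]
top [69 69 12 12 98] (np.float64(319.7), np.float64(259.5)) [ 0.4604 -0.0148]
top [112  83  13  12 120] (np.float64(362.8), np.float64(274.0)) [ 0.4232 -0.128 ]
top [  2  88 136  35 408] (np.float64(314.2), np.float64(290.4)) [ 0.3791 -0.0011]
top [141  95   3   9  12] (np.float64(387.2), np.float64(283.5)) [ 0.3991 -0.1914]
side [  0   0  14  41 428] (np.float64(240.5), np.float64(176.3)) [ 0.7715 -0.0915]
side [173   0  22   6  87] (np.float64(418.8), np.float64(161.7)) [ 0.4019 -0.3112]
side [108  17  27  30 175] (np.float64(356.3), np.float64(191.9)) [ 0.5043 -0.1551]
side [143  43  19  16 229] (np.float64(387.2), np.float64(210.7)) [ 0.4203 -0.129 ]
side [   3   49  190  126 2861] (np.float64(342.1), np.float64(284.6)) [0.4383 0.096 ]
side [103  58  15  11  48] (np.float64(345.2), np.float64(223.9)) [ 0.4919 -0.0548]
side [ 61  68  40  29 547] (np.float64(318.0), np.float64(242.1)) [0.5261 0.0158]
side [109  76  18  14 146] (np.float64(352.5), np.float64(242.2)) [ 0.4588 -0.0137]
side [ 82 109  12  13  57] (np.float64(322.6), np.float64(275.0)) [0.4835 0.0904]
side [ 54 111  15  12  97] (np.float64(295.0), np.float64(275.6)) [0.5342 0.1143]
```

```bash
ls pics
```

```text
side0.png
sidecrop.png
top0.png
topcrop.png
```

View pics/topcrop.png

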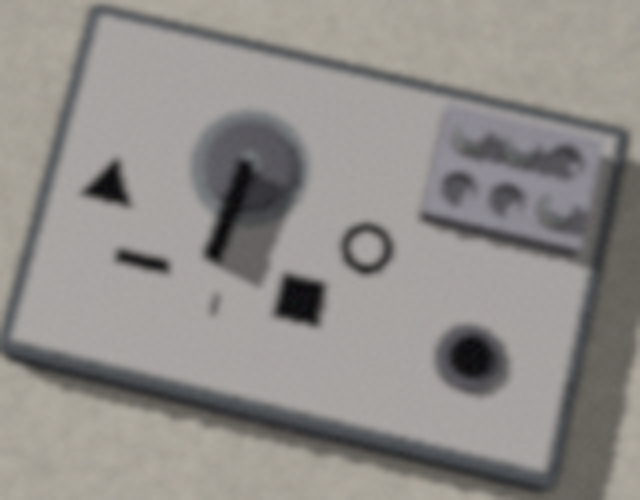

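```bash
python3 - <<'E'
from h import *
from scipy.optimize import least_squares
P=np.array([[.535,.1138],[.4845,.0902],[.4596,-.0143],ray('top',336.75,247,.072)[:2]]);A=np.array([-1.2,-.6,.6,1.2])
print(P[3])
f=lambda p:p[:2]+.095*np.c_[-np.cos(A+p[2]),-np.sin(A+p[2])]
r=least_squares(lambda p:(f(p)-P).ravel(),[.55,.02,-.2]);print(r.x,(r.fun*1e3).round(1))
ax=r.x[:2];yaw=r.x[2]
for n,u,v in(('top',245+212/4,185+255/4),):
    for z in (.07+.043,): e=ray(n,u,v,z)[:2]; d=e-ax; print('tab end',e,np.hypot(*d),np.arctan2(-d[1],-d[0])-yaw)
print('hub',ray('top',245+250/4,185+166/4,.083)[:2])
# off-axis by tab pixels top edge
for n,(u,v) in(('top',(362.8,274)),('side',(387.2,210.7))): print('button',ray(n,u,v,.085))
d=np.load('top0.npz')['d'];c=arm.camera_info('top');K=c['mtx']
for u,v in((363,274),(300,247),(272,231),(345,270),(375,220),(307,226)):
    z=d[v,u];print(u,v,(R.from_quat(c['orientation']).as_matrix()@[(u-K[0,2])/K[0,0]*z,(v-K[1,2])/K[1,1]*z,z]+c['eye']).round(4))
for t in(0,-.3,-.6,-.9,-1.2): print(t,*[(ax+q*np.array([-np.cos(t+yaw),-np.sin(t+yaw)])).round(4) for q in(.055,.07)])
s=arm.get_state();print(R.from_quat(s['tcp_rot']).as_matrix().round(4))
E
```

```text
[ 0.49433079 -0.05976283]
[ 0.54825113  0.01946843 -0.23281198] [ 0.2 -0.2 -0.2 -0.4 -0.  -0.3 -0.   1. ]
tab end [0.48153885 0.04154666] 0.07027073219678373 -0.08678940480005001
hub [0.54675184 0.01831092]
button [ 0.42173735 -0.1265285   0.085     ]
button [ 0.4177403  -0.11752516  0.085     ]
363 274 [ 0.4211 -0.1264  0.0907]
300 247 [0.486  0.0365 0.1135]
272 231 [0.5354 0.1129 0.0744]
345 270 [ 0.4332 -0.0813  0.0728]
375 220 [ 0.5562 -0.1551  0.1256]
307 226 [0.5421 0.0193 0.1098]
0 [0.4947 0.0322] [0.4801 0.0356]
-0.3 [0.5009 0.0474] [0.488 0.055]
-0.6 [0.5112 0.0602] [0.5012 0.0713]
-0.9 [0.5249 0.0693] [0.5186 0.0829]
-1.2 [0.5407 0.0739] [0.5386 0.0888]
[[ 8.975e-01  4.411e-01 -9.000e-04]
 [ 4.411e-01 -8.975e-01  1.500e-03]
 [-1.000e-04 -1.700e-03 -1.000e+00]]
```

The fit residuals are at most 1 mm. The axis is at (0.548, 0.0195), the warmer's yaw is -0.233, and the tab sits at -0.087. I'll approach from the tab's right with the fingers shut.

```bash
python3 -m creep '[{"x":3.4,"y":-3.4,"grip":-1},{"x":6.8,"y":-6.9,"grip":-1},{"x":10.2,"y":-10.3,"grip":-1},{"x":13.6,"y":-13.8,"grip":-1},{"x":17,"y":-17.2,"grip":-1}]' 20; python3 -m creep '[{"x":3.4,"y":-3.4,"grip":-1},{"x":6.8,"y":-6.9,"grip":-1},{"x":10.2,"y":-10.3,"grip":-1},{"x":13.6,"y":-13.8,"grip":-1},{"x":17,"y":-17.2,"grip":-1}]'
```

```text
schema error: expected keys grip, x, y, z, ax, ay, az
schema error: expected keys grip, x, y, z, ax, ay, az
```

```bash
python3 -m creep '[{"x":3.4,"y":-3.4,"z":0,"ax":0,"ay":0,"az":0,"grip":-1},{"x":6.8,"y":-6.9,"z":0,"ax":0,"ay":0,"az":0,"grip":-1},{"x":10.2,"y":-10.3,"z":0,"ax":0,"ay":0,"az":0,"grip":-1},{"x":13.6,"y":-13.8,"z":0,"ax":0,"ay":0,"az":0,"grip":-1},{"x":17,"y":-17.2,"z":0,"ax":0,"ay":0,"az":0,"grip":-1}]' 20; python3 -m creep '[{"x":3.4,"y":-3.4,"z":0,"ax":0,"ay":0,"az":0,"grip":-1},{"x":6.8,"y":-6.9,"z":0,"ax":0,"ay":0,"az":0,"grip":-1},{"x":10.2,"y":-10.3,"z":0,"ax":0,"ay":0,"az":0,"grip":-1},{"x":13.6,"y":-13.8,"z":0,"ax":0,"ay":0,"az":0,"grip":-1},{"x":17,"y":-17.2,"z":0,"ax":0,"ay":0,"az":0,"grip":-1}]'
```

```text
time_s: 0.6
eef_pos: [0.3635, -0.3518, 0.2199]
tcp_rot: [0.974, 0.226, -0.0, -0.0]
ft_force: [1.2, 0.3, 0.4]
finger_gap: 0.055
time_s: 1.1
eef_pos: [0.4401, -0.1226, 0.2202]
tcp_rot: [0.974, 0.226, -0.0, 0.0]
ft_force: [1.6, -0.3, 0.6]
finger_gap: 0.0151
```

```bash
python3 -m creep '[{"x":3,"y":-3,"z":0,"ax":0,"ay":0,"az":0.1,"grip":-1},{"x":6,"y":-6,"z":0,"ax":0,"ay":0,"az":0.2,"grip":-1},{"x":9,"y":-9,"z":0,"ax":0,"ay":0,"az":0.32,"grip":-1},{"x":9,"y":-9,"z":0,"ax":0,"ay":0,"az":0.32,"grip":-1},{"x":9,"y":-9,"z":0,"ax":0,"ay":0,"az":0.32,"grip":-1}]'
python3 - <<'E'
from h import *
s=arm.get_state();print(s['eef_pos'],R.from_quat(s['tcp_rot']).as_matrix().round(4),s['finger_gap'])
for n in('top','side','wrist'):
    p,d=arm.grab_frame(n); cv2.imwrite(f'pics/{n}1.png',p)
E
```

```text
time_s: 1.6
eef_pos: [0.4809, -0.0035, 0.22]
tcp_rot: [0.998, 0.07, -0.0, 0.0]
ft_force: [-0.4, -0.6, 0.3]
finger_gap: 0.0005
[ 0.48093338 -0.00350035  0.2200043 ] [[ 9.902e-01  1.399e-01 -8.000e-04]
 [ 1.399e-01 -9.902e-01 -4.000e-04]
 [-9.000e-04  3.000e-04 -1.000e+00]] 0.000516820258930605
```

View pics/wrist1.png

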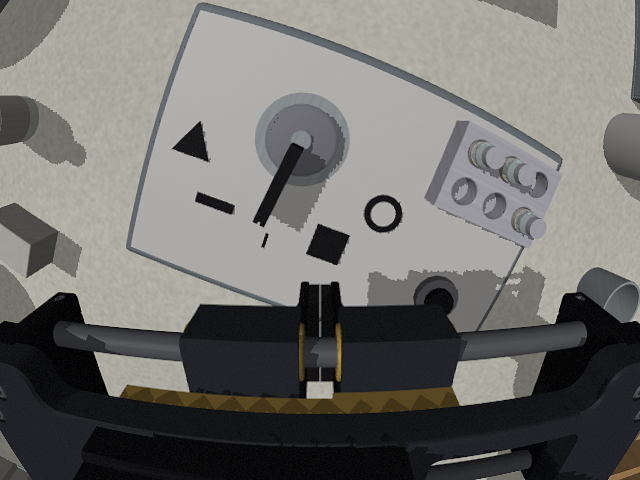

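View pics/side1.png

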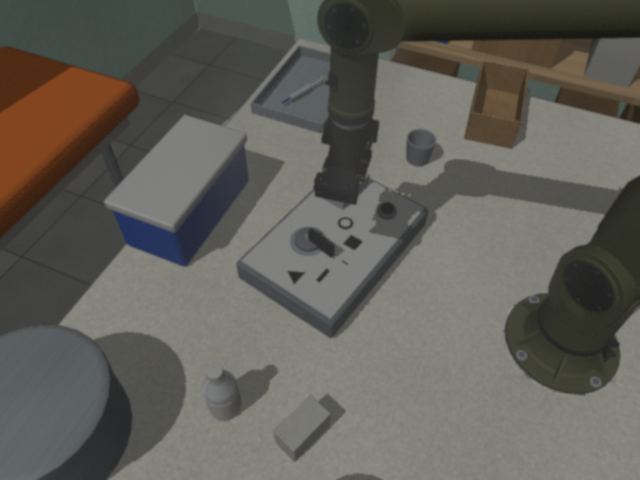

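The wrist view shows the triangle at about (193,143), the tab end at (261,222), the hub at (302,140) and the button at (437,295). Nothing has moved. I'll cross-check these through the fisheye.

```bash
cat >> h.py <<'E'
def wray(u,v,z,c=None):
    c=c or arm.camera_info('wrist');K=c['mtx'];a=(u-K[0,2])/K[0,0];b=(v-K[1,2])/K[1,1];t=np.hypot(a,b)
    d=R.from_quat(c['orientation']).as_matrix()@np.array([a/t*np.sin(t),b/t*np.sin(t),np.cos(t)]);e=np.array(c['eye']);return (e+d*(z-e[2])/d[2]).round(4)
E
python3 - <<'E'
from h import *
for k,a in dict(tri=(193,143.5,.072),bar=(214.5,203,.072),sq=(328,244,.072),ring=(383,213.5,.072),tab=(261,222,.113),button=(437,297,.088)).items(): print(k,wray(*a))
E
```

```text
tri [0.5356 0.1115 0.072 ]
bar [0.4849 0.0877 0.072 ]
sq [ 0.4608 -0.0166  0.072 ]
ring [ 0.495  -0.0603  0.072 ]
tab [0.4849 0.0393 0.113 ]
button [ 0.4283 -0.1229  0.088 ]
```

Everything agrees within 2–3 mm. Descend to TCP z of 0.109.

```bash
python3 -m creep '[{"x":0,"y":0,"z":4,"ax":0,"ay":0,"az":0,"grip":-1},{"x":0,"y":0,"z":8,"ax":0,"ay":0,"az":0,"grip":-1},{"x":0,"y":0,"z":11.1,"ax":0,"ay":0,"az":0,"grip":-1},{"x":0,"y":0,"z":11.1,"ax":0,"ay":0,"az":0,"grip":-1}]'
python3 - <<'E'
from h import *
p,d=arm.grab_frame('wrist'); cv2.imwrite('pics/wrist2.png',p)
E
```

```text
time_s: 2.15
eef_pos: [0.4772, -0.0057, 0.1053]
tcp_rot: [0.998, 0.067, -0.004, -0.001]
ft_force: [-0.7, -0.0, 1.0]
finger_gap: 0.0008
```

View pics/wrist2.png

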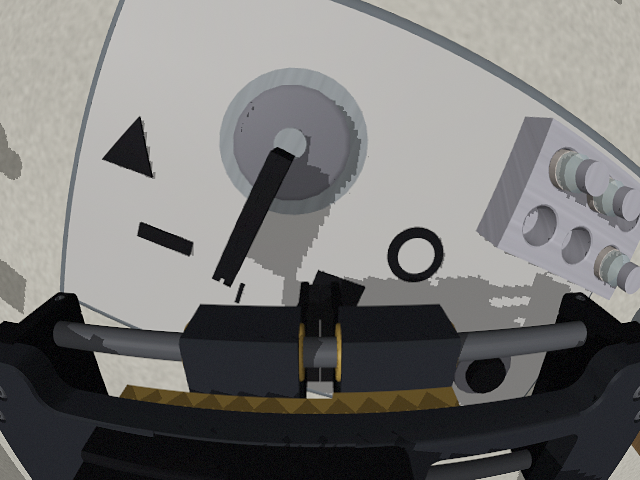

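```bash
python3 -m creep '[{"x":0.2,"y":-0.7,"z":-0.2,"ax":0,"ay":0,"az":0,"grip":-1},{"x":0.5,"y":-1.5,"z":-0.2,"ax":0,"ay":0,"az":0,"grip":-1},{"x":0.5,"y":-2.1,"z":-0.2,"ax":0,"ay":0,"az":0,"grip":-1},{"x":0.9,"y":-2.9,"z":-0.2,"ax":0,"ay":0,"az":0,"grip":-1},{"x":1.4,"y":-3.6,"z":-0.2,"ax":0,"ay":0,"az":0,"grip":-1}]'
python3 - <<'E'
from h import *
p,d=arm.grab_frame('wrist'); cv2.imwrite('pics/wrist3.png',p)
s=arm.get_state();d=s['eef_pos'][:2]-[.5483,.0195];print(s['eef_pos'],'XY mm',1e3*(d[0]*.9905+d[1]*.1376),1e3*(d[0]*.1376-d[1]*.9905))
E
```

```text
time_s: 2.7
eef_pos: [0.4906, 0.0343, 0.1119]
tcp_rot: [0.998, 0.069, 0.001, 0.0]
ft_force: [0.5, 0.6, -0.1]
finger_gap: 0.0006
[0.49123489 0.03586648 0.1119044 ] XY mm -54.27095969531876 -24.063159882107012
```

View pics/wrist3.png

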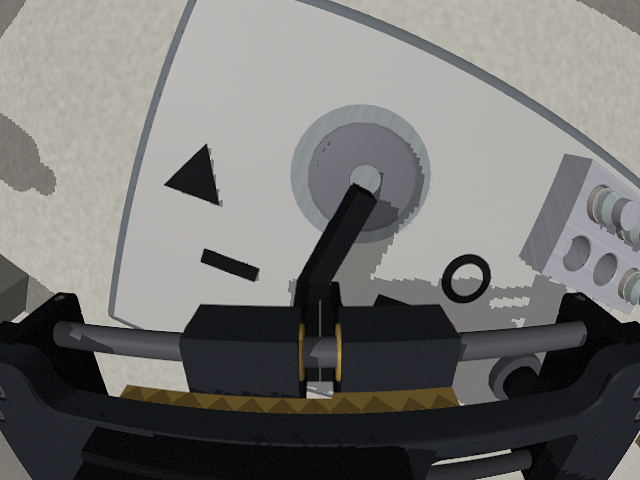

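The tab has begun to turn and the finger is on its right face. I'll measure the tab angle from this frame.

```bash
cat >> h.py <<'E'
def tab(pts):
    for u,v in pts:
        q=wray(u,v,.113)[:2]-[.5483,.0195]; print((u,v),'r',np.hypot(*q).round(4),'ang',(np.arctan2(-q[1],-q[0])+.2328).round(3))
E
python3 -c "
from h import *
tab([(303,280),(316,257),(334,223),(325,276)])"
```

```text
(303, 280) r 0.0539 ang -0.26
(316, 257) r 0.0407 ang -0.307
(334, 223) r 0.023 ang -0.479
(325, 276) r 0.0465 ang -0.103
```

```bash
python3 -m creep '[{"x":0.5,"y":-0.3,"z":0,"ax":0,"ay":0,"az":0,"grip":-1},{"x":1.1,"y":-0.6,"z":0,"ax":0,"ay":0,"az":0,"grip":-1},{"x":1.6,"y":-1.2,"z":0,"ax":0,"ay":0,"az":0,"grip":-1},{"x":2.1,"y":-1.7,"z":0,"ax":0,"ay":0,"az":0,"grip":-1},{"x":2.1,"y":-1.7,"z":0,"ax":0,"ay":0,"az":0,"grip":-1}]'
python3 - <<'E'
from h import *
p,d=arm.grab_frame('wrist'); cv2.imwrite('pics/wrist4.png',p)
s=arm.get_state();d=s['eef_pos'][:2]-[.5483,.0195];print(s['eef_pos'],'XY mm',1e3*(d[0]*.9905+d[1]*.1376),1e3*(d[0]*.1376-d[1]*.9905))
E
```

```text
time_s: 3.25
eef_pos: [0.5091, 0.0544, 0.1113]
tcp_rot: [0.998, 0.069, 0.0, -0.0]
ft_force: [-0.1, 0.4, 0.2]
finger_gap: 0.0004
[0.50872571 0.05375839 0.11121072] XY mm -34.484381333986576 -39.378354890983054
```

View pics/wrist4.png

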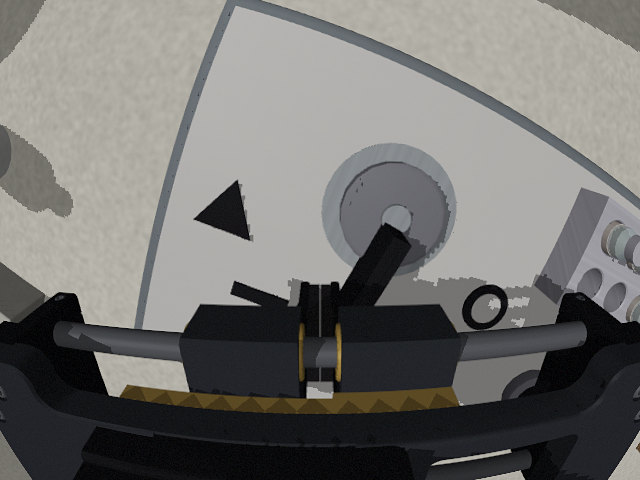

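```bash
python3 - <<'E'
from h import *
tab([(385,228),(362,262),(345,285),(405,245),(385,285),(374,303)])
p,d=arm.grab_frame('side'); cv2.imwrite('pics/side4.png',cv2.resize(p[120:360,220:540],(800,600),interpolation=2))
p,d=arm.grab_frame('top'); cv2.imwrite('pics/top4.png',cv2.resize(p[170:320,230:430],(800,600),interpolation=2))
E
```

```text
(385, 228) r 0.0093 ang -1.478
(362, 262) r 0.0237 ang -0.562
(345, 285) r 0.0373 ang -0.427
(405, 245) r 0.0058 ang 0.565
(385, 285) r 0.0272 ang 0.104
(374, 303) r 0.038 ang 0.048
```

View pics/side4.png

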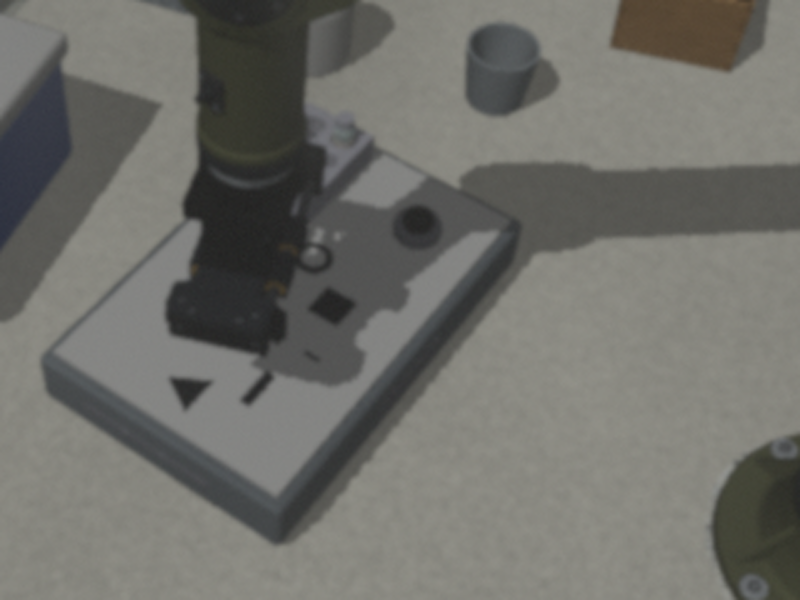

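View pics/top4.png

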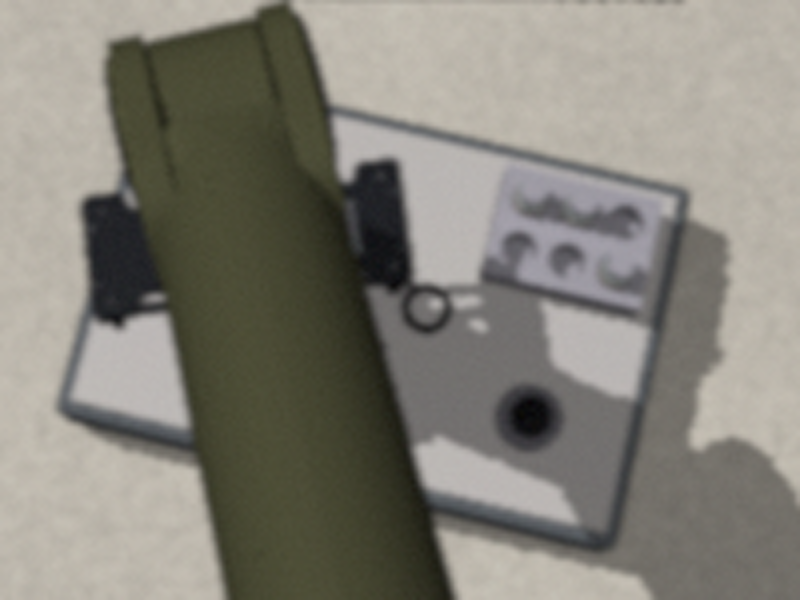

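```bash
cat >> h.py <<'E'
def wproj(P):
    c=arm.camera_info('wrist');K=c['mtx'];d=R.from_quat(c['orientation']).as_matrix().T@(np.array(P)-c['eye']);t=np.arctan2(np.hypot(d[0],d[1]),d[2]);h=d[:2]/np.hypot(d[0],d[1])
    return (K[0,2]+K[0,0]*t*h[0],K[1,2]+K[1,1]*t*h[1])
E
python3 - <<'E'
from h import *
c=arm.camera_info('wrist');s=arm.get_state();print(c['eye'],s['eef_pos'],c['mtx'][0])
T=R.from_quat(s['tcp_rot']).as_matrix()
for l in([0,0,.019],[0,0,0],[0.0095,0,.019],[-.0095,0,.019],[0,.015,.019],[0,0,-.03]): print(l,wproj(s['eef_pos']+T@l))
p=cv2.imread('pics/wrist4.png');cv2.imwrite('pics/w4c.png',cv2.resize(p[200:400,220:486],(798,600),interpolation=2))
p=cv2.imread('pics/wrist3.png');cv2.imwrite('pics/w3c.png',cv2.resize(p[200:400,220:486],(798,600),interpolation=2))
E
```

```text
[0.59172741 0.0642438  0.27558824] [0.5084369  0.05298269 0.11117808] [371.64829954   0.         319.56097543]
[0, 0, 0.019] (np.float64(318.92798978014434), np.float64(282.95994935715964))
[0, 0, 0] (np.float64(318.8820294765396), np.float64(298.88095804182615))
[0.0095, 0, 0.019] (np.float64(318.9269416148643), np.float64(266.74007052783566))
[-0.0095, 0, 0.019] (np.float64(318.9297613083221), np.float64(298.55706199781383))
[0, 0.015, 0.019] (np.float64(346.57622437348857), np.float64(282.89204174622176))
[0, 0, -0.03] (np.float64(318.79146376293846), np.float64(330.90597905737286))
```

View pics/w4c.png

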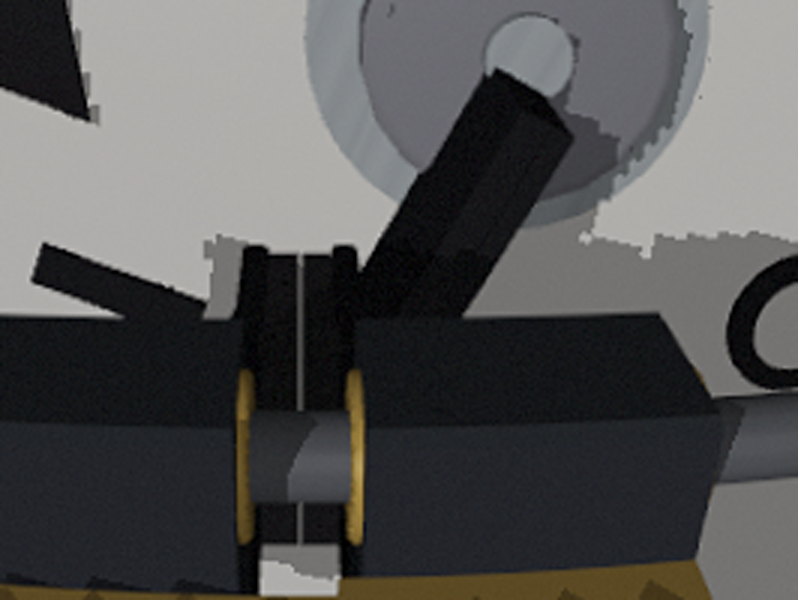

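View pics/w3c.png

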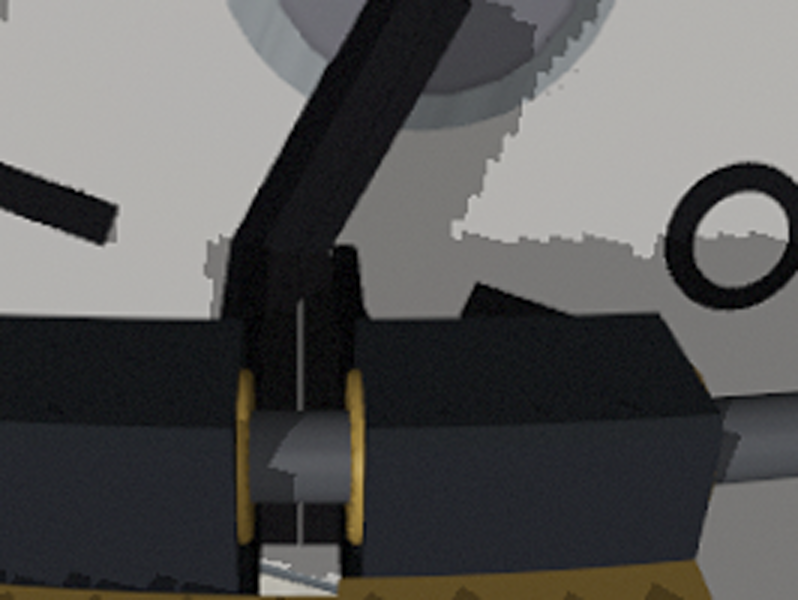

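```bash
cat >> h.py <<'E'
def cloud():
    c=arm.camera_info('wrist');p,d=arm.grab_frame('wrist');K=c['mtx']
    v,u=np.mgrid[:480,:640];a=(u-K[0,2])/K[0,0];b=(v-K[1,2])/K[1,1];t=np.maximum(np.hypot(a,b),1e-9)
    s=np.tan(t)/t; P=np.dstack([a*s*d,b*s*d,d])@R.from_quat(c['orientation']).as_matrix().T+c['eye']
    P[(d<=0)|(t>1.3)]=np.nan
    return p,d,P
def meas(name):
    p,d,P=cloud(); cv2.imwrite(f'pics/{name}.png',p)
    st=arm.get_state();q=P-[.5483,.0195,0];r=np.hypot(q[...,0],q[...,1]);A=np.arctan2(-q[...,1],-q[...,0])+.2328
    dark=p.max(2)<60
    dt=np.linalg.norm(P[...,:2]-st['eef_pos'][:2],axis=2)
    for lo,hi in((.035,.045),(.045,.055),(.055,.065),(.064,.072)):
        m=dark&(P[...,2]>.107)&(P[...,2]<.118)&(r>lo)&(r<hi)&(dt>.012)
        print('tab top r',lo,m.sum(),'ang',np.nanmedian(A[m]).round(3) if m.any() else None, 'min/max',np.percentile(A[m],[5,95]).round(3) if m.any() else None)
    e=st['eef_pos'];k=e[:2]-[.5483,.0195];print('eef',e.round(4),'r',np.hypot(*k).round(4),'ang',(np.arctan2(-k[1],-k[0])+.2328).round(3),'f',st['ft_force'].round(1),'t',st['time_s'])
    return p,d,P
E
python3 - <<'E'
from h import *
p,d,P=meas('w5')
for u,v in((397,218),(225,212),(487,306),(385,265),(380,285),(320,290),(320,300),(330,290)): print((u,v),P[v,u].round(4))
E
```

```text
tab top r 0.035 347 ang -0.16 min/max [-0.54   0.006]
tab top r 0.045 38 ang -0.703 min/max [-0.729 -0.196]
tab top r 0.055 0 ang None min/max None
tab top r 0.064 0 ang None min/max None
eef [0.5084 0.0528 0.1112] r 0.052 ang -0.463 f [-1.  -0.4  0.3] t 3.45
(397, 218) [0.549  0.0168 0.0874]
(225, 212) [0.5356 0.1113 0.0722]
(487, 306) [ 0.4956 -0.0619  0.0721]
(385, 265) [0.531  0.0242 0.1122]
(380, 285) [0.5209 0.0249 0.1137]
(320, 290) [0.5175 0.0537 0.1199]
(320, 300) [0.5181 0.0538 0.1311]
(330, 290) [0.5186 0.0492 0.1209]
```

```bash
python3 - <<'E'
from h import *
p,d,P=cloud()
for u in(306,312,328,336):
  print(u)
  for v in range(274,306,3): print(v,p[v,u],P[v,u].round(4))
cv2.imwrite('pics/w6.png',cv2.resize(np.clip(p[230:350,260:420].astype(float)*3,0,255).astype(np.uint8),(800,600),interpolation=2))
E
```

```text
306
274 [172 174 176] [0.5027 0.0599 0.069 ]
277 [171 174 175] [0.501  0.0597 0.0697]
280 [179 182 184] [0.4988 0.0594 0.0691]
283 [14 14 13] [0.5188 0.0603 0.117 ]
286 [8 5 5] [0.5184 0.0602 0.1193]
289 [1 5 4] [0.5183 0.0601 0.1225]
292 [8 6 8] [0.5184 0.06   0.1258]
295 [16 12 13] [0.5186 0.0599 0.1291]
298 [14 14 14] [0.5188 0.0598 0.1324]
301 [16 14 13] [0.5181 0.0597 0.1338]
304 [7 7 7] [0.5181 0.0596 0.1366]
312
274 [171 173 175] [0.5039 0.0564 0.0706]
277 [172 174 176] [0.5017 0.0561 0.0702]
280 [172 174 176] [0.4998 0.0559 0.0703]
283 [160 162 164] [0.4983 0.0557 0.0714]
286 [23 15 17] [0.5172 0.0573 0.1161]
289 [16 16 15] [0.5173 0.0573 0.1196]
292 [19 15 16] [0.5172 0.0572 0.1224]
295 [18 17 17] [0.5175 0.0572 0.1261]
298 [16 20 15] [0.5175 0.0571 0.1291]
301 [17 15 12] [0.5169 0.057  0.1307]
304 [21 21 19] [0.5168 0.0569 0.1334]
328
274 [169 172 174] [0.5049 0.0468 0.07  ]
277 [171 174 175] [0.5034 0.0466 0.0709]
280 [171 174 175] [0.5009 0.0462 0.0697]
283 [161 162 164] [0.4985 0.0459 0.0687]
286 [19 17 18] [0.5183 0.0498 0.1162]
289 [17 15 18] [0.5183 0.0499 0.1196]
292 [14 15 12] [0.5182 0.0499 0.1224]
295 [14 14 16] [0.5179 0.05   0.125 ]
298 [14 14 12] [0.5183 0.0501 0.1288]
301 [13 13 13] [0.5184 0.0502 0.1319]
304 [12 12 13] [0.5181 0.0502 0.1341]
336
274 [171 173 175] [0.5054 0.042  0.0696]
277 [172 174 176] [0.5034 0.0417 0.0694]
280 [177 180 181] [0.5015 0.0414 0.0697]
283 [0 0 0] [0.5199 0.0462 0.1152]
286 [8 6 3] [0.5196 0.0463 0.1178]
289 [12 10 12] [0.5198 0.0464 0.1216]
292 [5 4 6] [0.5201 0.0467 0.1254]
295 [9 8 7] [0.52   0.0467 0.1282]
298 [2 4 6] [0.5207 0.0471 0.1327]
301 [2 2 2] [0.5203 0.0471 0.1348]
304 [5 3 5] [0.5194 0.047  0.1357]
```

View pics/w6.png

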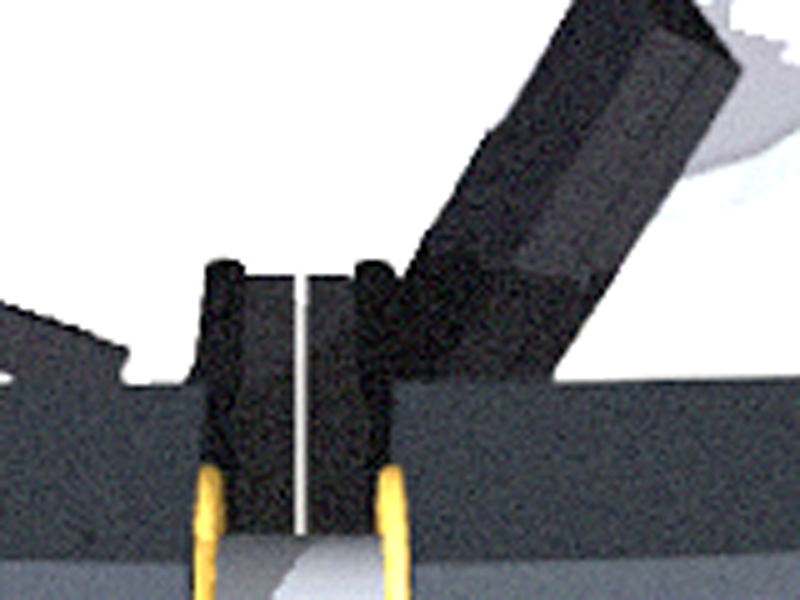

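The depth data shows the actual fingertip edge at z of about 0.116, which is 4–5 mm above the reported TCP and not 19 mm below it. So the finger passed over the tab (top 0.113) and didn't move it. I'll check how low the gripper's other parts sit, then back out the same way with extra height.

```bash
python3 -m creep '[{"x":0,"y":0,"z":-2,"ax":0,"ay":0,"az":0,"grip":-1},{"x":-1.7,"y":2.5,"z":-2,"ax":0,"ay":0,"az":0,"grip":-1},{"x":-3.4,"y":5.1,"z":-2,"ax":0,"ay":0,"az":0,"grip":-1},{"x":-3.4,"y":5.1,"z":-2,"ax":0,"ay":0,"az":0,"grip":-1},{"x":-3.4,"y":5.1,"z":-2,"ax":0,"ay":0,"az":0,"grip":-1}]'
python3 - <<'E'
from h import *
p,d,P=meas('w7')
e=arm.get_state()['eef_pos']
for u,v in((312,286),(312,290),(328,288),(210,312),(260,312),(400,312),(440,312),(260,380),(150,335),(50,310),(590,310)): print((u,v),(P[v,u]-e).round(4))
q=P-e; m=(q[...,2]<.12)&(np.hypot(q[...,0],q[...,1])<.1)&(q[...,2]>-.005); print(m.sum())
p2=p.copy();p2[m]=(0,0,255);cv2.imwrite('pics/w7m.png',p2)
E
```

```text
time_s: 4.0
eef_pos: [0.4817, -0.003, 0.1315]
tcp_rot: [0.998, 0.067, 0.0, 0.0]
ft_force: [0.7, -0.9, -0.2]
finger_gap: 0.0005
tab top r 0.035 331 ang -0.09 min/max [-0.195  0.017]
tab top r 0.045 327 ang -0.093 min/max [-0.18  -0.006]
tab top r 0.055 297 ang -0.099 min/max [-0.167 -0.028]
tab top r 0.064 127 ang -0.099 min/max [-0.164 -0.036]
eef [ 0.482  -0.0019  0.1315] r 0.0696 ang 0.546 f [0.2 0.4 0.2] t 4.05
(312, 286) [0.0083 0.0035 0.0045]
(312, 290) [0.0086 0.0034 0.0093]
(328, 288) [ 0.0092 -0.004   0.0064]
(210, 312) [0.0329 0.0322 0.0817]
(260, 312) [0.0349 0.019  0.0814]
(400, 312) [ 0.0397 -0.0167  0.0816]
(440, 312) [ 0.0409 -0.0275  0.0819]
(260, 380) [0.0246 0.0163 0.0959]
(150, 335) [0.0255 0.0479 0.0867]
(50, 310) [0.0253 0.0831 0.0862]
(590, 310) [ 0.047  -0.0756  0.0867]
91668
```

View pics/w7.png

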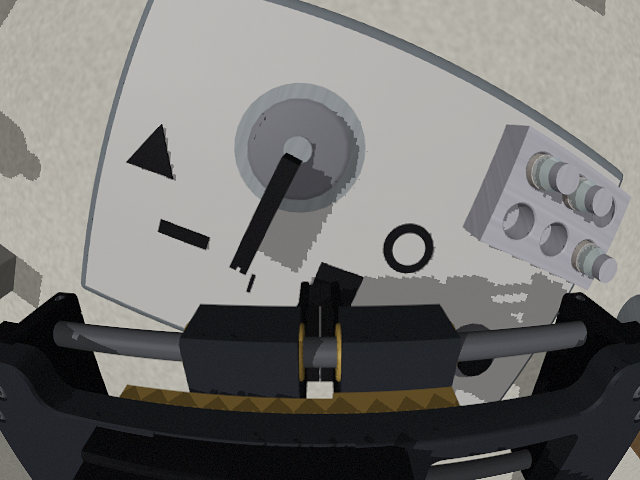

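The tab is at -0.095, unmoved, and the tip's lower edge is about 4 mm above the TCP. I'll descend in steps and watch the force.

```bash
python3 -m creep '[{"x":0,"y":0,"z":1,"ax":0,"ay":0,"az":0,"grip":-1},{"x":0,"y":0,"z":2.2,"ax":0,"ay":0,"az":0,"grip":-1},{"x":0,"y":0,"z":3.4,"ax":0,"ay":0,"az":0,"grip":-1},{"x":0,"y":0,"z":3.4,"ax":0,"ay":0,"az":0,"grip":-1}]'
python3 - <<'E'
from h import *
p,d,P=meas('w8')
for u in(306,312,328):
  print([P[v,u].round(4).tolist() for v in(274,280,283,286,289)])
p,d=arm.grab_frame('side'); cv2.imwrite('pics/side8.png',cv2.resize(p[140:320,240:480],(800,600),interpolation=2))
E
```

```text
time_s: 4.45
eef_pos: [0.48, -0.0016, 0.0947]
tcp_rot: [0.998, 0.069, -0.002, -0.001]
ft_force: [0.5, -0.0, -0.4]
finger_gap: 0.0001
tab top r 0.035 504 ang -0.091 min/max [-0.199  0.021]
tab top r 0.045 468 ang -0.093 min/max [-0.18  -0.008]
tab top r 0.055 567 ang -0.073 min/max [-0.167  0.693]
tab top r 0.064 183 ang -0.101 min/max [-0.164 -0.036]
eef [ 0.4807 -0.0016  0.0957] r 0.0708 ang 0.535 f [-0.5  0.   0.8] t 4.5
[[0.482, 0.006, 0.0706], [0.4781, 0.0055, 0.0702], [0.4893, 0.0059, 0.098], [0.4896, 0.0058, 0.1021], [0.4898, 0.0057, 0.1056]]
[[0.4824, 0.0027, 0.0705], [0.4788, 0.0022, 0.0705], [0.4771, 0.002, 0.0708], [0.4884, 0.0029, 0.0988], [0.4889, 0.0029, 0.1029]]
[[0.4831, -0.0062, 0.0693], [0.4801, -0.0066, 0.0707], [0.478, -0.0069, 0.0702], [0.4895, -0.0046, 0.0988], [0.4895, -0.0045, 0.1022]]
```

View pics/side8.png

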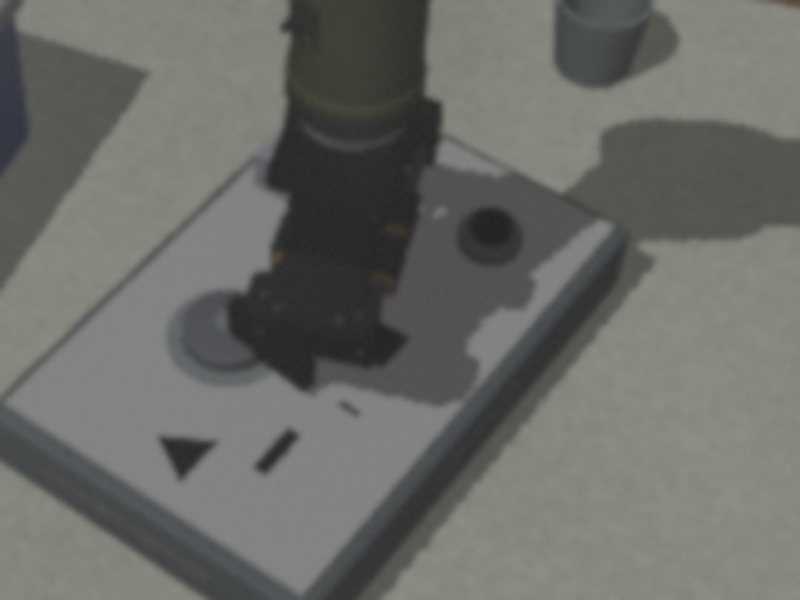

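Tip at about 0.097 and no contact. I'll go 5 mm lower and begin pushing.

```bash
python3 -m creep '[{"x":0.2,"y":-0.8,"z":0.5,"ax":0,"ay":0,"az":0,"grip":-1},{"x":0.6,"y":-1.8,"z":0.5,"ax":0,"ay":0,"az":0,"grip":-1},{"x":0.6,"y":-2.5,"z":0.5,"ax":0,"ay":0,"az":0,"grip":-1},{"x":1.0,"y":-3.2,"z":0.5,"ax":0,"ay":0,"az":0,"grip":-1},{"x":1.5,"y":-3.9,"z":0.5,"ax":0,"ay":0,"az":0,"grip":-1}]'
python3 - <<'E'
from h import *
p,d,P=meas('w9')
s=arm.get_state();d=s['eef_pos'][:2]-[.5483,.0195];print('XY mm',1e3*(d[0]*.9905+d[1]*.1376),1e3*(d[0]*.1376-d[1]*.9905))
E
```

```text
time_s: 5.05
eef_pos: [0.4911, 0.0389, 0.0924]
tcp_rot: [0.998, 0.068, -0.001, 0.0]
ft_force: [-1.8, -2.0, 1.9]
finger_gap: 0.0002
tab top r 0.035 596 ang -0.417 min/max [-0.531 -0.293]
tab top r 0.045 666 ang -0.392 min/max [-0.505 -0.041]
tab top r 0.055 474 ang -0.429 min/max [-0.492 -0.34 ]
tab top r 0.064 108 ang -0.462 min/max [-0.48  -0.407]
eef [0.4922 0.0406 0.0926] r 0.0599 ang -0.126 f [-0.3 -0.1 -1.2] t 5.1
XY mm -52.683459584827446 -28.57980016610836
```

View pics/w9.png

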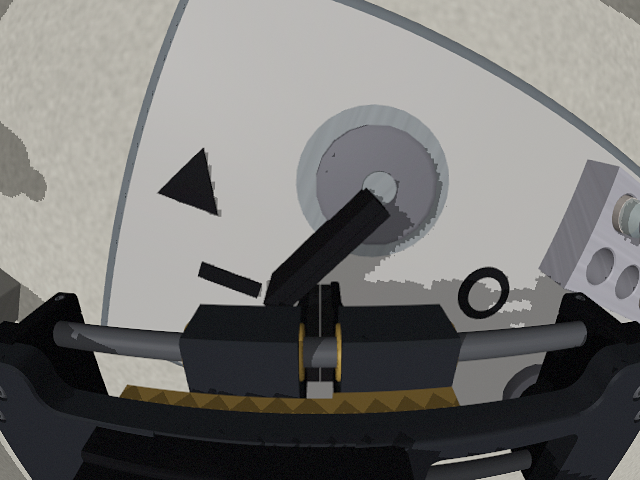

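The tab is at -0.41, just as the plan predicted, with the finger on one face only. Continue to about -1.1.

```bash
python3 -m creep '[{"x":0.5,"y":-0.5,"z":0,"ax":0,"ay":0,"az":0,"grip":-1},{"x":1.1,"y":-1.1,"z":0,"ax":0,"ay":0,"az":0,"grip":-1},{"x":1.8,"y":-1.4,"z":0,"ax":0,"ay":0,"az":0,"grip":-1},{"x":2.4,"y":-1.7,"z":0,"ax":0,"ay":0,"az":0,"grip":-1},{"x":3.1,"y":-2.0,"z":0,"ax":0,"ay":0,"az":0,"grip":-1}]'
python3 - <<'E'
from h import *
p,d,P=meas('w10')
s=arm.get_state();d=s['eef_pos'][:2]-[.5483,.0195];print('XY mm',1e3*(d[0]*.9905+d[1]*.1376),1e3*(d[0]*.1376-d[1]*.9905))
E
```

```text
time_s: 5.6
eef_pos: [0.5199, 0.0626, 0.0922]
tcp_rot: [0.998, 0.068, -0.0, 0.0]
ft_force: [-1.2, -1.9, 0.5]
finger_gap: 0.0005
tab top r 0.035 688 ang -1.095 min/max [-1.215 -0.912]
tab top r 0.045 538 ang -1.12 min/max [-1.188 -1.023]
tab top r 0.055 610 ang -1.103 min/max [-1.168 -1.008]
tab top r 0.064 272 ang -1.102 min/max [-1.158 -1.017]
eef [0.5211 0.0635 0.0924] r 0.0518 ang -0.784 f [-0.   0.9  0.1] t 5.65
XY mm -20.92464560398731 -47.33717971817608
```

View pics/w10.png

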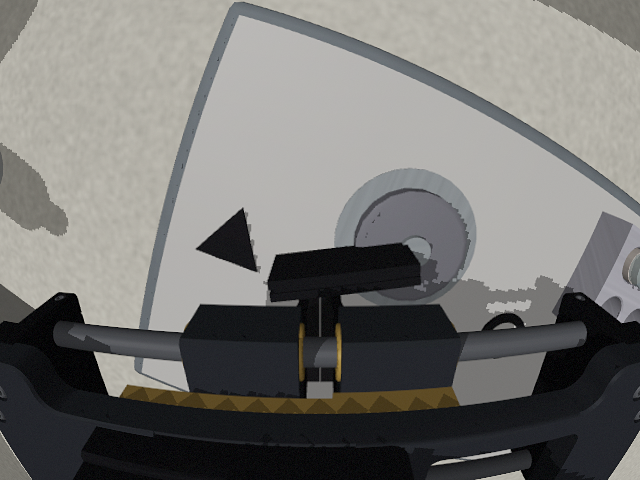

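```bash
python3 -m creep '[{"x":0.3,"y":0,"z":0,"ax":0,"ay":0,"az":0,"grip":-1},{"x":0.6,"y":0,"z":0,"ax":0,"ay":0,"az":0,"grip":-1},{"x":0.6,"y":0,"z":0,"ax":0,"ay":0,"az":0,"grip":-1},{"x":0.6,"y":0,"z":0,"ax":0,"ay":0,"az":0,"grip":-1}]'
python3 - <<'E'
from h import *
p,d,P=meas('w11')
m=(p.max(2)<60)&(P[...,2]<.08)&(P[...,2]>.066)&(np.hypot(P[...,0]-.5353,P[...,1]-.1135)<.025)
print(m.sum(),P[m].mean(0))
E
```

```text
time_s: 6.05
eef_pos: [0.5258, 0.0634, 0.0925]
tcp_rot: [0.998, 0.068, 0.001, 0.0]
ft_force: [0.5, 0.0, 0.2]
finger_gap: 0.0007
tab top r 0.035 649 ang -1.212 min/max [-1.324 -1.059]
tab top r 0.045 623 ang -1.217 min/max [-1.298 -1.099]
tab top r 0.055 616 ang -1.212 min/max [-1.277 -1.115]
tab top r 0.064 285 ang -1.209 min/max [-1.266 -1.123]
eef [0.5258 0.0632 0.0925] r 0.0492 ang -0.863 f [ 0.2  0.3 -0.3] t 6.1
1751 [0.53597908 0.11203107 0.07207363]
```

View pics/w11.png

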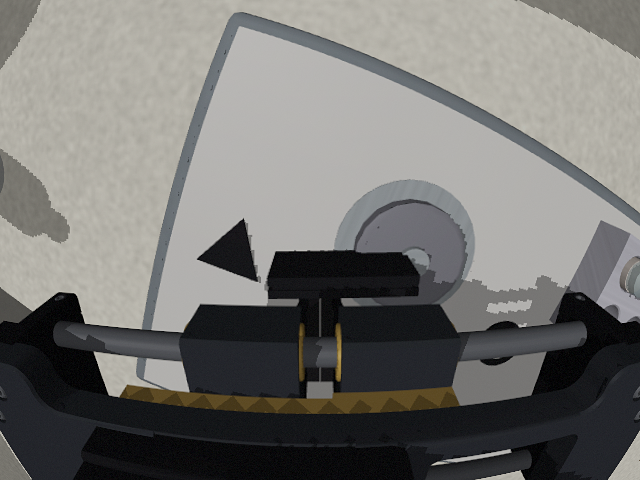

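The selector is at -1.21 with the triangle at -1.206, about 1 mm off. Back off, lift and look at the button.

```bash
python3 -m creep '[{"x":-1,"y":0,"z":0,"ax":0,"ay":0,"az":0,"grip":-1},{"x":-2,"y":0,"z":0,"ax":0,"ay":0,"az":0,"grip":-1},{"x":-2,"y":0,"z":-3,"ax":0,"ay":0,"az":0,"grip":-1},{"x":-2,"y":0,"z":-6,"ax":0,"ay":0,"az":0,"grip":-1},{"x":-2,"y":0,"z":-8,"ax":0,"ay":0,"az":0,"grip":-1}]'
python3 -m creep '[{"x":-2,"y":4,"z":0,"ax":0,"ay":0,"az":0,"grip":-1},{"x":-4,"y":8,"z":0,"ax":0,"ay":0,"az":0,"grip":-1},{"x":-6,"y":10,"z":0,"ax":0,"ay":0,"az":0,"grip":-1},{"x":-6,"y":10,"z":0,"ax":0,"ay":0,"az":0,"grip":-1},{"x":-6,"y":10,"z":0,"ax":0,"ay":0,"az":0,"grip":-1}]'
python3 - <<'E'
from h import *
p,d,P=meas('w12')
m=(p.max(2)<60)&(np.hypot(P[...,0]-.423,P[...,1]+.126)<.03)&(P[...,2]<.1)
k,l,st,ce=cv2.connectedComponentsWithStats(m.astype(np.uint8))
for i in range(1,k):
    if st[i,4]>30:
        Q=P[l==i];print(st[i],ce[i],np.nanmedian(Q,0),np.nanmin(Q,0),np.nanmax(Q,0))
E
```

```text
time_s: 6.6
eef_pos: [0.5053, 0.0607, 0.1743]
tcp_rot: [0.998, 0.068, 0.001, 0.001]
ft_force: [-0.3, -0.6, -0.1]
finger_gap: 0.0003
time_s: 7.1
eef_pos: [0.4591, -0.0468, 0.1725]
tcp_rot: [0.998, 0.068, 0.0, 0.0]
ft_force: [0.4, 0.1, 0.0]
finger_gap: 0.0007
tab top r 0.035 218 ang -1.186 min/max [-1.293 -1.076]
tab top r 0.045 215 ang -1.185 min/max [-1.271 -1.094]
tab top r 0.055 218 ang -1.187 min/max [-1.262 -1.11 ]
tab top r 0.064 98 ang -1.197 min/max [-1.258 -1.118]
eef [ 0.4596 -0.0458  0.1725] r 0.1102 ang 0.868 f [ 0.5 -0.1 -0.3] t 7.15
[414 270  19  10  40] [423.7   273.575] [ 0.44316407 -0.13100332  0.07702157] [ 0.44018109 -0.13810439  0.07275966] [ 0.44384422 -0.12411877  0.0807163 ]
[385 272  23  33 148] [392.80405405 284.07432432] [ 0.43199679 -0.10749365  0.07824239] [ 0.41392694 -0.11748693  0.06900908] [ 0.44249044 -0.10449013  0.08296447]
[396 283  37  22 616] [414.13798701 294.92532468] [ 0.42944514 -0.12307992  0.09138536] [ 0.41746983 -0.14161757  0.08148466] [ 0.43632988 -0.11200097  0.09395693]
```

View pics/w12.png

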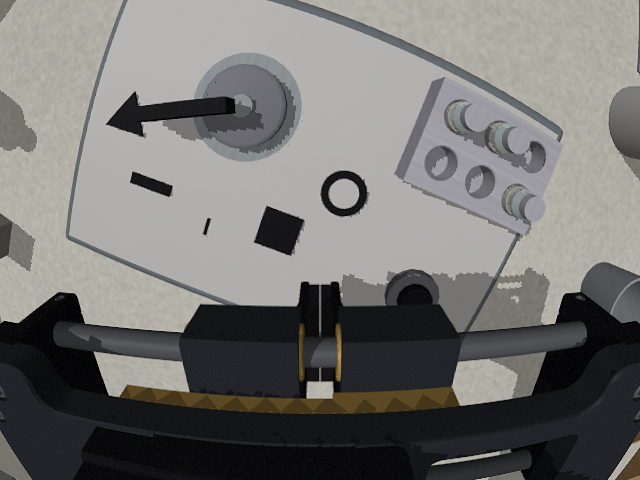

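The tab visibly points at the triangle (measured -1.19). The button centre is at about (0.422, -0.126) with its top at z of about 0.091. Move over it, then lower to hover.

```bash
python3 -m creep '[{"x":-2.4,"y":3.7,"z":0,"ax":0,"ay":0,"az":0,"grip":-1},{"x":-4.8,"y":7.4,"z":0,"ax":0,"ay":0,"az":0,"grip":-1},{"x":-4.8,"y":7.4,"z":3,"ax":0,"ay":0,"az":0,"grip":-1},{"x":-4.8,"y":7.4,"z":6.5,"ax":0,"ay":0,"az":0,"grip":-1},{"x":-4.8,"y":7.4,"z":6.5,"ax":0,"ay":0,"az":0,"grip":-1}]'
python3 - <<'E'
from h import *
s=arm.get_state();print(s['eef_pos'],s['ft_force'])
p,d=arm.grab_frame('wrist'); cv2.imwrite('pics/w13.png',p)
p,d=arm.grab_frame('side'); cv2.imwrite('pics/side13.png',cv2.resize(p[120:300,280:520],(800,600),interpolation=2))
print(arm.get_state()['eef_pos'])
E
```

```text
time_s: 7.65
eef_pos: [0.4193, -0.1241, 0.1037]
tcp_rot: [0.998, 0.069, -0.004, -0.002]
ft_force: [-1.1, 0.9, -0.9]
finger_gap: 0.0006
[ 0.41927471 -0.1241062   0.10365742] [-1.13362883  0.85437019 -0.93506567]
[ 0.42263548 -0.12506661  0.10760078]
```

View pics/w13.png

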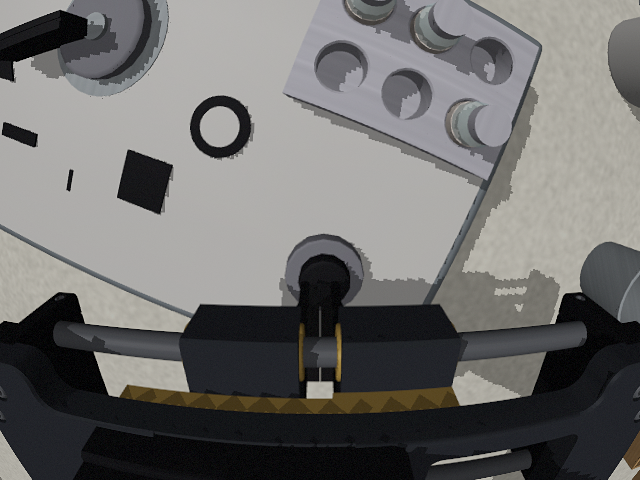

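View pics/side13.png

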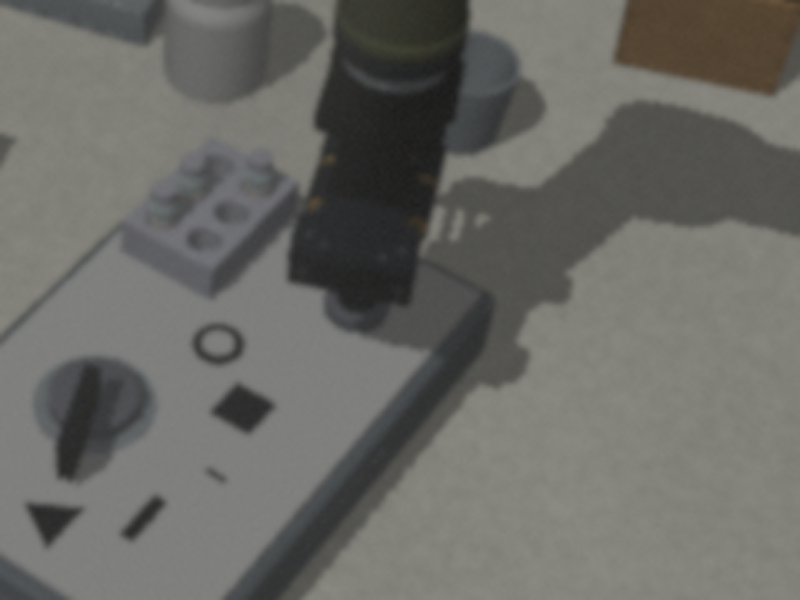

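The finger is centred over the button at (322,280). Press in small steps and watch the force.

```bash
python3 -m creep '[{"x":0,"y":0,"z":0.8,"ax":0,"ay":0,"az":0,"grip":-1},{"x":0,"y":0,"z":1.4,"ax":0,"ay":0,"az":0,"grip":-1},{"x":0,"y":0,"z":1.8,"ax":0,"ay":0,"az":0,"grip":-1},{"x":0,"y":0,"z":2.1,"ax":0,"ay":0,"az":0,"grip":-1},{"x":0,"y":0,"z":2.1,"ax":0,"ay":0,"az":0,"grip":-1}]'
```

```text
time_s: 8.25
eef_pos: [0.4228, -0.1263, 0.0866]
tcp_rot: [0.998, 0.068, 0.0, 0.0]
ft_force: [-0.3, 1.0, 3.3]
finger_gap: 0.0004
```

```bash
python3 -m creep '[{"x":0,"y":0,"z":0.2,"ax":0,"ay":0,"az":0,"grip":-1},{"x":0,"y":0,"z":0.4,"ax":0,"ay":0,"az":0,"grip":-1},{"x":0,"y":0,"z":0.5,"ax":0,"ay":0,"az":0,"grip":-1},{"x":0,"y":0,"z":0.5,"ax":0,"ay":0,"az":0,"grip":-1}]'
```

```text
time_s: 8.65
eef_pos: [0.4229, -0.1264, 0.0839]
tcp_rot: [0.998, 0.068, 0.0, 0.0]
ft_force: [-7.0, 3.4, 22.1]
finger_gap: 0.0004
```

22 N is well past the 5 N full-travel force, and the finger has stopped, so the button is bottomed. A quick depth check of the button, then release.

```bash
python3 - <<'E'
from h import *
p,d,P=meas('w14')
m=(np.hypot(P[...,0]-.4225,P[...,1]+.126)<.0135)&(P[...,0]>.4335)&(P[...,2]<.1)
print(m.sum(),np.percentile(P[m][:,2],[5,25,50,75,95]))
h=np.hypot(P[...,0]-.4225,P[...,1]+.126);m=(h>.016)&(h<.02)&(P[...,0]>.43);print('housing',np.nanmedian(P[m][:,2]))
cv2.imwrite('pics/w14c.png',cv2.resize(p[210:330,240:400],(800,600),interpolation=2))
E
python3 -m creep '[{"x":0,"y":0,"z":-1,"ax":0,"ay":0,"az":0,"grip":-1},{"x":0,"y":0,"z":-3,"ax":0,"ay":0,"az":0,"grip":-1},{"x":0,"y":0,"z":-7,"ax":0,"ay":0,"az":0,"grip":-1},{"x":0,"y":0,"z":-10,"ax":0,"ay":0,"az":0,"grip":-1},{"x":0,"y":0,"z":-10,"ax":0,"ay":0,"az":0,"grip":-1}]'
python3 - <<'E'
from h import *
p,d,P=meas('w15')
h=np.hypot(P[...,0]-.4225,P[...,1]+.126)
m=(h<.0135)&(P[...,2]<.1);print('button now',m.sum(),np.percentile(P[m][:,2],[5,50,95]))
E
```

```text
tab top r 0.035 0 ang None min/max None
tab top r 0.045 0 ang None min/max None
tab top r 0.055 0 ang None min/max None
tab top r 0.064 0 ang None min/max None
eef [ 0.4229 -0.1263  0.0839] r 0.1923 ang 1.093 f [-7.   3.6 21.6] t 8.7
223 [0.08185454 0.08346321 0.08490921 0.08631969 0.09690195]
housing 0.08214711497430818
time_s: 9.2
eef_pos: [0.4248, -0.1274, 0.1853]
tcp_rot: [0.998, 0.068, 0.003, 0.002]
ft_force: [-0.8, -0.4, -0.4]
finger_gap: 0.0004
tab top r 0.035 157 ang -1.174 min/max [-1.287 -1.058]
tab top r 0.045 147 ang -1.171 min/max [-1.271 -1.086]
tab top r 0.055 143 ang -1.175 min/max [-1.259 -1.102]
tab top r 0.064 62 ang -1.17 min/max [-1.253 -1.111]
eef [ 0.4234 -0.1271  0.183 ] r 0.1926 ang 1.098 f [-0.3  0.2 -0. ] t 9.25
button now 1084 [0.08670516 0.09189367 0.09299381]
```

View pics/w14c.png

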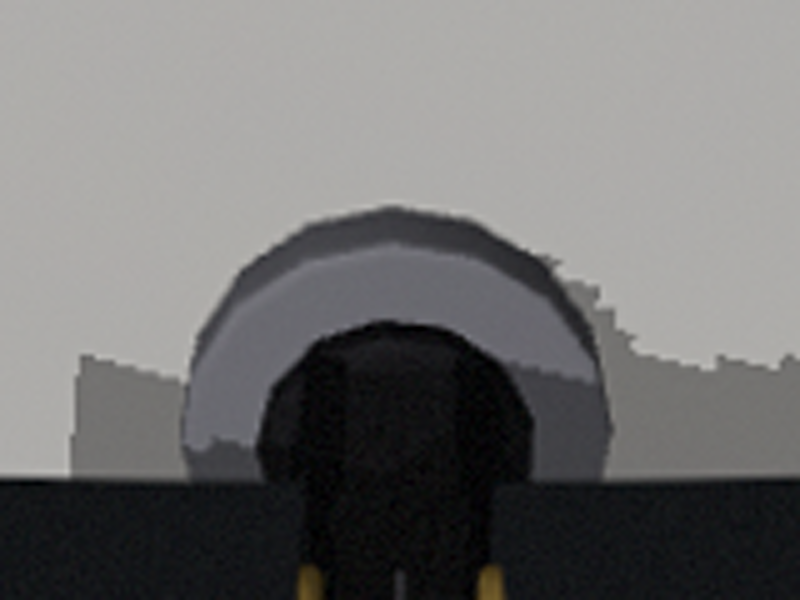

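View pics/w15.png

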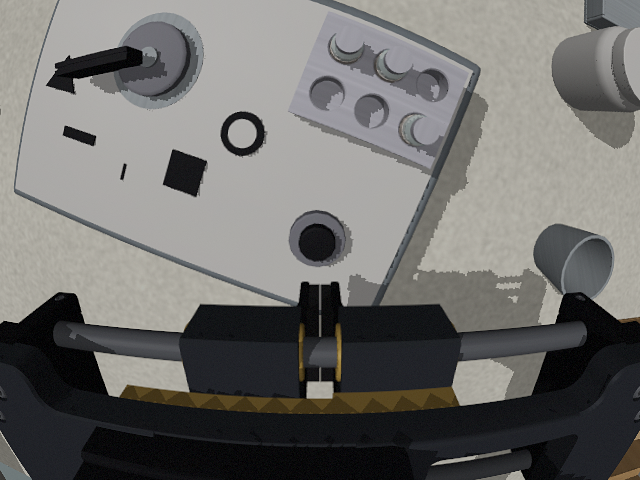

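The button went from 0.0915 down to about 0.085 (full travel) and is back up at 0.092. The tab is still at the triangle, the vials and cup haven't moved, and the arm is clear. Hand in.

```bash
python3 - <<'E'
from workcell import arm
print(arm.finish_job())
E
```

```text
the job is handed in; nothing more can be done
None
```

I turned the selector to the triangle marker, pushing only on the tab's right face with the shut fingers. I then backed off, pressed the start button all the way down, released it and handed the job in at about 9 s. The job gave no verdict.

- **Selector:** it read -1.21 rad right after the push, with the triangle measured at -1.206 (about 1 mm off). Later views from further away read -1.17 to -1.19. Even the worst of these is about 3 mm at the marker, inside the 12 mm limit.
- **Start button:** its top went from about 0.0915 m to 0.085 m under 22 N, which is full travel. After release it was back at 0.092 m.
- **Other things:** the vials and cup looked in place in the last wrist picture, where the jar was partly in view. I did not measure them. The carton and sanitiser were not in that view; the arm never went near them. The arm ended clear, with its tip about 95 mm above the button.

**One check disagreed with the data given:** the shut fingertips measured about 4 mm behind the reported TCP, not 19 mm ahead. Because of this my first pass went over the tab without moving it. I found this from the wrist depth images, backed out over the tab and repeated the push about 20 mm lower.

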